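# Lid on the wax warmer and heat to full

## Task

Get the beeswax melting for finishing the engraved wood: put the loose metal lid on the wax warmer, lowering it on rather than dropping it, so that it sits down in the pot's mouth and level on the rim all round, and slide the heat selector on the warmer's front console all the way to its full-heat stop, the end with the longest bar mark. Leave the wood slice, the brush, the oil jar and the wax bar where they lie.

Things in the scene. Friction and masses are not known exactly. Their poses are not given: they have to be found in the camera images.
- warmer: Electric wax warmer, fixed to the table: cream round housing 152 mm across, a bare aluminium pot in it, and a console standing out in front along its own -x. Small black ears stick out to 99 mm from the axis along +y and -y, top at 69 mm. Origin on the table under the pot's axis, z up; full heat lies towards its own -y, to the right for one facing the console.
- warmer_rim (a point): Centre of the pot's open mouth, at the height of the rim's flat top (100 mm above the table); axes as the warmer's. Clear opening 121 mm across, rim 136 mm across; solid wax lies 26 mm below.
- console (a point): Middle of the console's flat top, 61 mm above the table and 112 mm from the pot's axis; axes as the warmer's. The console is 110 mm wide (y) and ends 148 mm from the pot's axis. The selector's slot runs along y through this point; beside it six dark bar marks grow longer towards full heat (own -y).
- heat (a joint): Travel of the heat selector in m: 0 at the off stop, 0.050 at the full-heat stop. It moves along the warmer's own -y, stays where it is left and takes about 2 N to slide.
- heat_top (a point): Centre of the top of the black selector grip, 82 mm above the table, 21 mm above the console; axes as the warmer's. The grip is 11 mm thick along the slide (y) and 20 mm wide (x); its lowest 4 mm are a foot 18 mm long along y. The housing wall begins 26 mm from its flank; nothing stands beside it along the slide.
- lid: Loose round bare-metal lid, about 0.18 kg, lying right way up on the table. Origin at the centre of its underside, z up. A step 115 mm across (109 mm at the bottom) and 8 mm deep goes into the pot's mouth; the flange above it, 134 mm across, 3 mm thick, underside 8 mm above the origin, rests on the rim: seated, the origin is 8 mm below the rim's top.
- lid_knob (a point): Centre of the lid's black knob, on the lid's axis 33 mm above its origin; the knob is 28 mm in diameter and reaches from 22 to 44 mm above the origin, on a thin stem. The lid's shallow dome below it rises to 16 mm above the origin.
- slice: Loose bystander: round engraved wood slice, 124 mm across, 10 mm thick, no knob. Origin at the centre of its underside.
- brush: Loose bystander: brush 200 mm long, 42 mm wide, 20 mm thick, lying on the table. Origin at the middle of its underside.
- oil_jar: Loose bystander: closed amber glass jar, 56 mm across, 75 mm tall, standing. Origin at the centre of its underside.
- wax_bar: Loose bystander: bar of beeswax, 50 x 90 x 28 mm. Origin at the centre of its underside.
Mind the look-alikes: they are no part of the job. Of the things shaped like the lid, the metal one is meant.

How it is judged:
By the outcome, as a careful person would: the job done as asked, in the order asked, and still so for the second after the job is handed in, with the robot touching nothing.
It also fails if it takes over 58 s, if anything falls off the work surface, if the arm or the gripper's body presses on something with over 40 N, if the wrist force passes 120 N, or if a joint passes its speed limit or range.

## Robot

A 6-joint arm with a two-finger parallel gripper is mounted at the origin on the work surface. World frame = base frame: x ahead of the robot, y to its left, z up, the work surface at z = 0. Lengths are in m, angles in rad, forces in N, time in s.
With the tool pointing down it reaches from about 0.275 to 0.725 m from the base axis. Payload 15.9 kg.
Tool frame: the origin (TCP) lies at the very end of the fingers, on their centre line; the grasp point (between the pads) lies 19 mm behind it; z points along the fingers, y is the direction in which the jaws open and shut (so a half turn about z gives the same grasp; the last joint's range is limited). The gripper opens to 85 mm and grips with 20 to 120 N. Pads are 22 mm wide; open, the fingers measure 114 mm over their backs; the gripper's body (76 mm by 85 mm) begins 54 mm behind the grasp point. The pads swing forward as they close: fully open they stand 13 mm farther back than shut.
Start: joints at [-1.276, 0.213, -0.034, 1.323, 0, 1.571], TCP at [0.145, -0.478, 0.231] pointing down, gripper open.
Joint ranges: [-2.98, 2.98], [-0.74, 1.72], [-1.14, 1.35], [-2.1, 2.04], [-1.57, 1.44], [-3.14, 3.14]. Speed limits (rad/s): [1.89, 1.89, 2.39, 2.57, 3.14, 3.14].

## Interface

Orientations are given as a rotation vector (axis times angle).
In Python, from cell import monitor, capture, env, nets gives the robot as it stands.
- The arm moves only by the shell command python3 -m jog 'ROWS' [FORCE]. ROWS is text: rows parted by semicolons, each of 7 numbers parted by spaces: the turn, a rotation vector about the tool's x, y, z in degrees, then the shift along the tool's x, y, z in cm, then the closure, from 0 (fully open) to 1 (shut). In form: rx ry rz x y z claw; .... A call has exactly 8 rows; each row shifts and turns the commanded pose from where the row before left it, along the tool's axes as they then stand; what a row does not reach is not made up. A row lasts 1/8 s, in which the tool goes at most 62.5 mm and 10.7 degrees, less where a joint would pass 70% of its speed; a pose out of reach is approached as far as the arm can. A call is refused whole if a number of a shift passes 6.25 or a number of a turn 10.7, either way. A call with a gripper value outside its range is refused whole. The fingers move at their own pace and stop on an object; FORCE is the grip in N (left out, the last holds). Time passes only in rows, so rows that do not move let the fingers close, or fill a call up. It gives the time, the measured TCP pose, the force and the opening at its end, in the units of the state.
- monitor.sense(): the state, without advancing time (a new reading comes with each control period).
- capture(name): name is "side" or "top" or "wrist"; returns a dict with "pixels" (384x512x3 uint8, red, green, blue), "z_map" (384x512 float32, m along the optical axis (not along the pixel's ray), 0 where there is no reading), "intrinsics" (3x3 intrinsics, pixels), "extrinsics" (4x4, takes a point from camera to world coordinates). Camera axes: x right, y down, z forward; pixel columns grow to the right and rows downward; lengths in m; the calibration is good to about 2 mm. A picture is of the moment at which its call begins.
- env.hand_in(): hands the job in, once; it reports no verdict.
Trained networks look in the newest picture that a camera, given by its name, has taken for a name from the list of things; names that differ only in an ending like _2 or _b are one class to them, and where a whole thing is asked for, a point or a joint stands for the part that bears it (a point fixed in the world has none). Each returns a list of dicts, best first, with "score" (0 to 1); they miss things now and then, are a little off and sometimes report something else, mostly with a low value. They report only what shows in the picture. A call takes as long as a camera call. They do not tell look-alikes from the thing itself.
- nets.spot_in(target, camera): "centre" ([row, column] in pixels, amid what is visible of it).
- nets.regions_of(target, camera): "region" (384x512 bool, what is visible of it) and "centre" ([row, column] in pixels, amid what is visible of it).
- nets.pinpoint(target, camera): "centre" ([row, column] in pixels: a listed point, or the origin of a listed thing).
The state is a dict: "t": time; "joint_positions": joint angles; "joint_velocities": joint speeds; "tau": joint torques, N m; "eef_pos": TCP position; "orientation": TCP orientation; "contact_force": force on the tool from outside, world axes, zero at the start; "moment": the same for the moment, N m; "finger_gap": finger opening in m.
Only numpy, scipy, OpenCV 4.12 (cv2) and the standard library are available. Lean on these libraries where they do the work, as an engineer would, in place of code of your own. Each camera call takes 0.05 s, during which the arm holds its last target.

## Working session

There is one attempt and no reset: what is moved stays moved. The work goes in short steps, Python scripts to look and compute and a shell command to move; the robot and the scene stay as the last step left them, time stands still between calls to the robot, and variables do not carry over. Pictures are saved under pics/ and viewed, and the job is handed in when it is done.

```bash
ls; mkdir -p pics; cat > h.py <<'E'
import numpy as np, cv2
from scipy.spatial.transform import Rotation as R
from cell import monitor, capture, env, nets
def world(c,row,col,z=None,win=2):
    """pixel->world by depth, or on plane z"""
    K=c["intrinsics"];T=c["extrinsics"]
    ray=np.array([(col-K[0,2])/K[0,0],(row-K[1,2])/K[1,1],1.])
    if z is None:
        r,q=int(round(row)),int(round(col));p=c["z_map"][max(r-win,0):r+win+1,max(q-win,0):q+win+1];p=p[p>0]
        return T[:3,:3]@(ray*np.median(p))+T[:3,3]
    d=T[:3,:3]@ray; return T[:3,3]+d*(z-T[2,3])/d[2]
def cloud(c,mask=None):
    K=c["intrinsics"];T=c["extrinsics"];z=c["z_map"]
    m=z>0
    if mask is not None:m&=mask
    r,q=np.nonzero(m);d=z[m]
    P=np.stack([(q-K[0,2])/K[0,0]*d,(r-K[1,2])/K[1,1]*d,d],1)
    return P@T[:3,:3].T+T[:3,3],r,q
def proj(c,p):
    K=c["intrinsics"];T=c["extrinsics"];x=T[:3,:3].T@(np.asarray(p)-T[:3,3]);u=K@x;return u[1]/u[2],u[0]/u[2]
def save(c,n):cv2.imwrite("pics/"+n+".png",cv2.cvtColor(c["pixels"],cv2.COLOR_RGB2BGR))
E
python3 - <<'E'
from h import *
np.set_printoptions(precision=4,suppress=True)
for n in("top","side"):
    c=capture(n);save(c,n+"0")
    for t in("warmer","warmer_rim","console","heat_top","lid","lid_knob","slice","brush","oil_jar","wax_bar"):
        for d in nets.pinpoint(t,n)[:3]:
            if d["score"]>.2: print(n,t,round(d["score"],2),np.round(d["centre"],1),world(c,*d["centre"]))
s=monitor.sense();print(s)
E
```

```text
pics
top warmer 0.83 [181.9 256.5] [0.5675 0.0184 0.0738]
top warmer_rim 0.76 [175.  250.3] [0.5868 0.0374 0.0738]
top console 0.69 [208.8 239.4] [0.4892 0.0628 0.0603]
top heat_top 0.53 [209.2 228.3] [0.4853 0.0938 0.0661]
top lid 0.89 [207.2 373. ] [ 0.5228 -0.3305  0.0217]
top lid 0.67 [284.2 371.8] [ 0.3009 -0.3235  0.0245]
top lid 0.66 [244.  311.4] [ 0.4041 -0.1504  0.0223]
top lid_knob 0.9 [240.6 314.7] [ 0.4151 -0.1611  0.0141]
top lid_knob 0.64 [208.5 375. ] [ 0.5188 -0.3357  0.0238]
top lid_knob 0.64 [287.  373.8] [ 0.2934 -0.3298  0.0224]
top brush 0.76 [116.3 238.6] [0.7893 0.0874 0.0193]
top oil_jar 0.88 [131.2 334.3] [ 0.7372 -0.2035  0.0667]
top wax_bar 0.84 [139.  180.5] [0.7007 0.2599 0.0277]
side warmer 0.84 [211.1 237.2] [0.5724 0.0965 0.069 ]
side warmer_rim 0.83 [186.5 236.8] [ 0.5886 -0.0148  0.0735]
side console 0.93 [204.9 269.5] [0.4852 0.0499 0.062 ]
side heat_top 0.51 [208.8 269.6] [0.4824 0.0886 0.0785]
side lid 0.82 [161.1 327.8] [ 0.3035 -0.285   0.0135]
side lid 0.67 [150.8 265.2] [ 0.5281 -0.3242  0.0182]
side lid 0.65 [187.4 299.5] [ 0.3995 -0.1131  0
[... 403 characters left out ...]
ush 0.52 [154.6 265.5] [ 0.5253 -0.3035  0.0148]
side oil_jar 0.54 [169.1 199. ] [ 0.7461 -0.1946  0.008 ]
side oil_jar 0.52 [205.2 268.4] [0.4883 0.0507 0.0613]
side wax_bar 0.89 [270.1 173.8] [0.7062 0.2967 0.0279]
{'t': 1.1, 'joint_positions': array([-1.276 ,  0.2129, -0.0344,  1.3235, -0.    ,  1.5708]), 'joint_velocities': array([ 0.001 , -0.001 , -0.0005,  0.0009,  0.002 ,  0.0015]), 'tau': array([  0.0007, -68.5971,  48.7325,   0.0016,  -0.    ,  -0.    ]), 'eef_pos': array([ 0.1453, -0.4784,  0.2313]), 'orientation': array([ 3.1075,  0.4615, -0.    ]), 'contact_force': array([-0.33  ,  0.2502,  0.1882]), 'moment': array([-0.057 , -0.03  , -0.0116]), 'finger_gap': 0.08579539824953872}
```

```bash
python3 - <<'E'
import cv2
for n,(a,b,c,d) in {"top0":(90,320,140,420),"side0":(120,340,130,380)}.items():
    i=cv2.imread(f"pics/{n}.png")[a:b,c:d]; f=min(800/i.shape[1],600/i.shape[0]); print(n,f,a,c)
    cv2.imwrite(f"pics/{n}_z.png",cv2.resize(i,None,fx=f,fy=f,interpolation=2))
E
```

```text
top0 2.608695652173913 90 140
side0 2.727272727272727 120 130
```

View pics/top0_z.png

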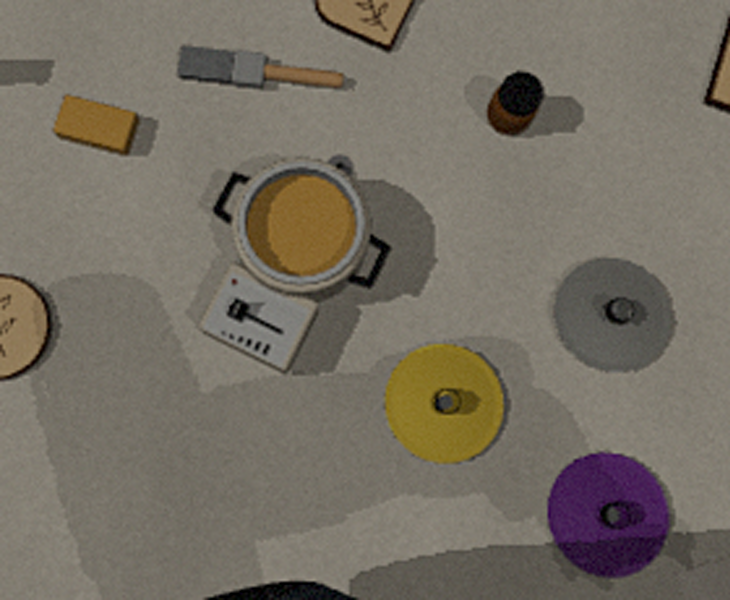

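View pics/side0_z.png

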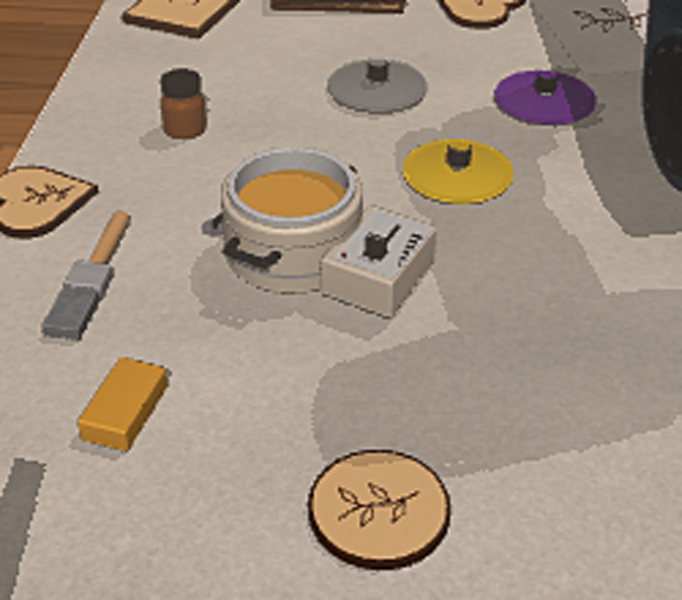

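```bash
cat >> h.py <<'E'
from scipy.optimize import least_squares
def circ(xy,r=None):
    c0=xy.mean(0)
    f=(lambda p:np.hypot(*(xy-p[:2]).T)-(p[2] if r is None else r))
    return least_squares(f,[*c0,.06],loss="soft_l1",f_scale=.002).x
E
python3 - <<'E'
from h import *
np.set_printoptions(precision=4,suppress=True)
for n in("top","side"):
    c=capture(n);P,r,q=cloud(c)
    # rim
    m=(abs(P[:,2]-.1)<.004)&(np.hypot(P[:,0]-.58,P[:,1]-.03)<.1)
    x=P[m];print(n,"rim n",m.sum(),circ(x[:,:2]),x[:,2].mean())
    # console top
    m=(abs(P[:,2]-.061)<.004)&(np.hypot(P[:,0]-.48,P[:,1]-.07)<.085)
    xy=P[m][:,:2].astype(np.float32);print("console",m.sum(),cv2.minAreaRect(xy),np.median(P[m][:,2]))
    m=(abs(P[:,2]-.08)<.006)&(np.hypot(P[:,0]-.48,P[:,1]-.07)<.06)
    print("grip",m.sum(),P[m].mean(0), P[m].min(0),P[m].max(0))
    # lid
    d=np.hypot(P[:,0]-.523,P[:,1]+.33)
    m=(d<.085)&(P[:,2]>.007)&(P[:,2]<.022);print("lid",m.sum(),P[m].mean(0),circ(P[m][:,:2]),cv2.minEnclosingCircle(P[m][:,:2].astype(np.float32)))
    m=(d<.04)&(P[:,2]>.025);print("knob",m.sum(),P[m].mean(0),P[m].max(0),P[m].min(0))
    m=(d<.04)&(P[:,2]>.041);print("knobtop",m.sum(),P[m].mean(0),P[m].max(0),P[m].min(0))
E
```

```text
top rim n 372 [0.5816 0.0227 0.0639] 0.09941645715676577
console 943 ((0.4896508753299713, 0.06167982518672943), (0.10880119353532791, 0.09502096474170685), 66.97650146484375) 0.06034197250438722
grip 50 [0.4996 0.0691 0.0807] [0.4779 0.0192 0.0745] [0.5384 0.0931 0.0857]
lid 1459 [ 0.5154 -0.338   0.0121] [ 0.5164 -0.3386  0.0474] ((0.5164795517921448, -0.33905094861984253), 0.06717238575220108)
knob 33 [ 0.5137 -0.3324  0.0368] [ 0.5302 -0.3249  0.0445] [ 0.5028 -0.3492  0.0257]
knobtop 7 [ 0.5121 -0.3362  0.0431] [ 0.5254 -0.3264  0.0445] [ 0.5028 -0.3492  0.0413]
side rim n 301 [0.5839 0.0246 0.0641] 0.0997856277292166
console 637 ((0.49304434657096863, 0.062128081917762756), (0.11243481189012527, 0.09823939204216003), 66.83734893798828) 0.061216340979863726
grip 80 [0.5081 0.0736 0.0799] [0.4787 0.0258 0.074 ] [0.5383 0.0978 0.0859]
lid 517 [ 0.5187 -0.3311  0.0132] [ 0.5197 -0.3421  0.05  ] ((0.5195260643959045, -0.33942127227783203), 0.06949564069509506)
knob 36 [ 0.5188 -0.3296  0.0358] [ 0.5304 -0.324   0.0459] [ 0.5078 -0.3387  0.0251]
knobtop 10 [ 0.5195 -0.3291  0.0439] [ 0.5304 -0.324   0.0459] [ 0.5084 -0.3378  0.0416]
```

```bash
python3 -m jog '0 0 0 4.95 -0.32 0 0;0 0 0 4.95 -0.32 0 0;0 0 0 4.95 -0.32 0 0;0 0 0 4.95 -0.32 0 0;0 0 0 4.95 -0.32 0 0;0 0 0 4.95 -0.32 0 0;0 0 0 4.95 -0.32 0 0;0 0 0 4.95 -0.32 0 0' 40 && python3 -m jog '0 0 -10 0 0 0 0;0 0 -10 0 0 0 0;0 0 -10 0 0 0 0;0 0 -10 0 0 0 0;0 0 -10 0 0 0 0;0 0 -10 0 0 0 0;0 0 -10 0 0 0 0;0 0 -10 0 0 0 0'
```

```text
t: 2.2
eef_pos: [0.5182, -0.3381, 0.2313]
orientation: [3.107, 0.461, 0.0]
contact_force: [-0.0, -1.2, 0.1]
finger_gap: 0.0852
t: 3.2
eef_pos: [0.5168, -0.3388, 0.2312]
orientation: [-2.077, -2.357, -0.0]
contact_force: [-0.5, -0.7, -0.0]
finger_gap: 0.0855
```

```bash
python3 -m jog '0 0 -10 0 0 0 0;0 0 -10 0 0 0 0;0 0 -10 0 0 0 0;0 0 -10 0 0 0 0;0 0 -10 0 0 0 0;0 0 -10 0 0 0 0;0 0 0 0 0 0 0;0 0 0 0 0 0 0' && python3 - <<'E'
from h import *
np.set_printoptions(precision=4,suppress=True)
s=monitor.sense();print(s["eef_pos"],s["joint_positions"],R.from_rotvec(s["orientation"]).as_matrix())
c=capture("wrist");save(c,"w1")
for t in("lid","lid_knob"):
    for d in nets.pinpoint(t,"wrist")[:2]:print(t,d["score"],d["centre"],world(c,*d["centre"]))
P,r,q=cloud(c)
d=np.hypot(P[:,0]-.517,P[:,1]+.3385)
m=(d<.085)&(P[:,2]>.006)&(P[:,2]<.022);print("lid",m.sum(),cv2.minEnclosingCircle(P[m][:,:2].astype(np.float32)))
m=(d<.04)&(P[:,2]>.041);print("knobtop",m.sum(),P[m].mean(0),P[m].max(0),P[m].min(0),cv2.minEnclosingCircle(P[m][:,:2].astype(np.float32)))
E
```

```text
t: 4.2
eef_pos: [0.5168, -0.3389, 0.2313]
orientation: [-0.635, -3.077, -0.0]
contact_force: [-1.2, -0.3, -0.9]
finger_gap: 0.0855
[ 0.5168 -0.3389  0.2313] [-0.5804  0.4687  0.3253  1.4275 -0.     -0.173 ] [[-0.9182  0.3962 -0.    ]
 [ 0.3962  0.9182  0.    ]
 [ 0.     -0.     -1.    ]]
lid 0.78 [158.5, 257.3] [ 0.5143 -0.3337  0.0213]
lid_knob 0.97 [167.5, 254.0] [ 0.5223 -0.3411  0.0209]
lid 10315 ((0.5179745554924011, -0.3376387059688568), 0.06696949899196625)
knobtop 10752 [ 0.5036 -0.3331  0.309 ] [ 0.5311 -0.2985  0.3207] [ 0.4862 -0.3714  0.041 ] ((0.5087884664535522, -0.3350079655647278), 0.03900683671236038)
```

View pics/w1.png

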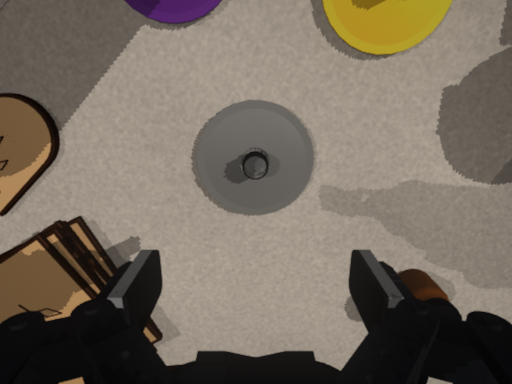

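```bash
python3 -m jog '0 0 0 -0.05 0.1 2.9 0.3;0 0 0 0 0.05 2.9 0.3;0 0 0 0 0 2.9 0.3;0 0 0 0 0 2.9 0.3;0 0 0 0 0 2.9 0.3;0 0 0 0 0 2.9 0.3;0 0 0 0 0 2.9 0.3;0 0 0 0 0 0.6 0.3' 40 && python3 -m jog '0 0 0 0 0 0 0.5;0 0 0 0 0 0 0.6;0 0 0 0 0 0 0.7;0 0 0 0 0 0 0.9;0 0 0 0 0 0 1;0 0 0 0 0 0 1;0 0 0 0 0 0 1;0 0 0 0 0 0 1' 50; python3 - <<'E'
from h import *
c=capture("side");save(c,"s2");cv2.imwrite("pics/s2z.png",cv2.resize(cv2.imread("pics/s2.png")[60:240,170:410],None,fx=3,fy=3,interpolation=2))
E
```

```text
t: 5.35
eef_pos: [0.5167, -0.337, 0.0207]
orientation: [-0.631, -3.075, -0.002]
contact_force: [-0.5, 0.3, -0.0]
finger_gap: 0.0596
t: 6.35
eef_pos: [0.5185, -0.3382, 0.0239]
orientation: [0.629, 3.076, -0.001]
contact_force: [-2.8, 1.0, 9.7]
finger_gap: 0.026
```

View pics/s2z.png

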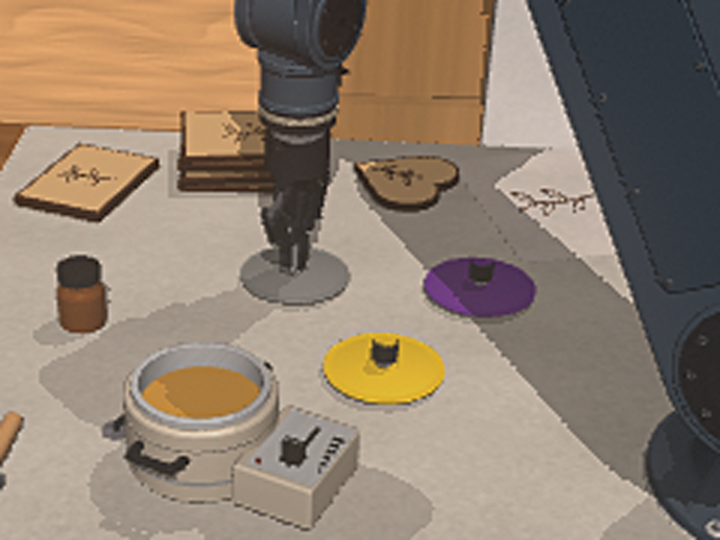

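```bash
python3 -m jog '0 0 0 0 0 -0.3 1;0 0 0 0 0 -0.5 1;0 0 0 0 0 -1 1;0 0 0 0 0 -2 1;0 0 0 0 0 -3 1;0 0 0 0 0 -4 1;0 0 0 0 0 -4 1;0 0 0 0 0 0 1' 50; python3 - <<'E'
from h import *
np.set_printoptions(precision=4,suppress=True)
for n in("side","wrist"):
    c=capture(n);save(c,n+"3")
    s=monitor.sense();e=s["eef_pos"];P,r,q=cloud(c);x=P-e
    if n=="side":print(e,s["orientation"],s["contact_force"],s["moment"],s["finger_gap"])
    m=(np.hypot(x[:,0],x[:,1])<.075)&(x[:,2]<-.002)&(x[:,2]>-.03)
    print(n,m.sum(),cv2.minEnclosingCircle(P[m][:,:2].astype(np.float32)))
    A=np.c_[x[m][:,:2],np.ones(m.sum())];print("plane",np.linalg.lstsq(A,x[m][:,2],rcond=None)[0])
a=cv2.imread("pics/side3.png")[20:200,190:390];b=cv2.imread("pics/wrist3.png")[:,:]
cv2.imwrite("pics/m3.png",np.hstack([cv2.resize(a,(400,360)),cv2.resize(b,(400,360))]))
E
```

```text
t: 7.4
eef_pos: [0.5192, -0.3386, 0.1741]
orientation: [0.628, 3.073, -0.003]
contact_force: [-0.2, -0.0, -2.3]
finger_gap: 0.0257
[ 0.5185 -0.3381  0.1718] [ 0.6288  3.0754 -0.0015] [ 0.1147  0.1967 -2.3476] [ 0.0212 -0.0064 -0.029 ] 0.02587487728105518
side 476 ((0.5210587978363037, -0.33639317750930786), 0.06868398934602737)
plane [ 0.0036 -0.012  -0.0084]
wrist 36326 ((0.5187230110168457, -0.3367631435394287), 0.06749990582466125)
plane [ 0.0076 -0.0018 -0.0111]
```

View pics/m3.png

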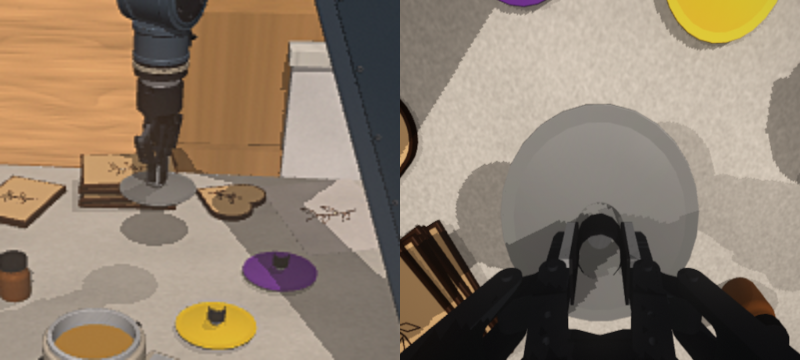

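```bash
python3 -m jog '0 0 0 0.47 2 0 1;0 0 0 0.94 4 0 1;0 0 0 1.41 6 0 1;0 0 0 1.41 6 0 1;0 0 0 1.41 6 0 1;0 0 0 1.41 6 0 1;0 0 0 0.94 4 0 1;0 0 0 0.38 1.63 0 1' 50; python3 -m jog '0 0 0 0 0 0 1;0 0 0 0 0 0 1;0 0 0 0 0 0 1;0 0 0 0 0 0 1;0 0 0 0 0 0 1;0 0 0 0 0 0 1;0 0 0 0 0 0 1;0 0 0 0 0 0 1'; cat > lid.py <<'E'
from h import *
np.set_printoptions(precision=4,suppress=True)
import sys
tag=sys.argv[1]
s=monitor.sense();e=s["eef_pos"];print(e,s["orientation"],s["contact_force"],s["moment"],s["finger_gap"],s["joint_positions"])
for n in("side","top","wrist"):
    c=capture(n);save(c,n+tag)
    P,r,q=cloud(c);x=P-e
    d=np.hypot(x[:,0],x[:,1])
    m=(d<.077)&(x[:,2]<-.002)&(x[:,2]>-.02)
    if n!="wrist": m&=(d>.03)
    y=P[m].astype(np.float32);print(n,m.sum(),"encl",cv2.minEnclosingCircle(y[:,:2]))
    A=np.c_[x[m][:,:2],np.ones(m.sum())];print("plane",np.linalg.lstsq(A,x[m][:,2],rcond=None)[0])
    m=(abs(P[:,2]-.1)<.005)&(np.hypot(P[:,0]-.583,P[:,1]-.0235)<.09)
    print("z~.1 pts",m.sum(),circ(P[m][:,:2],.064) if m.sum()>20 else "")
E
python3 lid.py 4
```

```text
t: 8.5
eef_pos: [0.5798, 0.0259, 0.1693]
orientation: [-0.624, -3.077, 0.0]
contact_force: [0.0, -0.1, -1.5]
finger_gap: 0.0262
t: 9.5
eef_pos: [0.5806, 0.0229, 0.1703]
orientation: [-0.629, -3.078, 0.0]
contact_force: [-0.6, -1.0, -2.1]
finger_gap: 0.0257
[0.5806 0.0229 0.1703] [-0.6292 -3.0779  0.0001] [-0.6269 -1.0077 -2.0546] [-0.0154 -0.0054  0.0389] 0.025672658778891345 [ 0.0394  0.3973  0.0637  1.2372 -0.      0.4427]Traceback (most recent call last):
  File "lid.py", line 12, in <module>
    y=P[m].astype(np.float32);print(n,m.sum(),"encl",cv2.minEnclosingCircle(y[:,:2]))
                                                     ~~~~~~~~~~~~~~~~~~~~~~^^^^^^^^^
cv2.error: OpenCV(4.12.0) /io/opencv/modules/imgproc/src/shapedescr.cpp:201: error: (-215:Assertion failed) count >= 0 && (depth == CV_32F || depth == CV_32S) in function 'minEnclosingCircle'
```

```bash
sed -i 's/y=P\[m\].astype(np.float32);/y=np.ascontiguousarray(P[m],np.float32)[:,:2].copy();/;s/Circle(y\[:,:2\])/Circle(y) if m.sum()>5 else 0/;s/^    A=/    if m.sum()<5: continue\n    A=/' lid.py
python3 lid.py 4; python3 - <<'E'
import cv2,numpy as np
a=cv2.imread("pics/side4.png")[60:320,130:390];b=cv2.imread("pics/top4.png")[60:320,130:390]
cv2.imwrite("pics/m4.png",np.hstack([cv2.resize(a,(400,400)),cv2.resize(b,(400,400))]))
E
```

```text
[0.5807 0.0229 0.1703] [0.6293 3.0779 0.0001] [-0.4736  0.0768 -2.8285] [-0.0149  0.006   0.0171] 0.0259342893045079 [0.0394 0.3972 0.0637 1.2372 0.     0.4427]
side 718 encl ((0.5821848511695862, 0.022415069863200188), 0.06876205652952194)
plane [-0.0002 -0.0017 -0.0112]
z~.1 pts 229 [0.5838 0.0247 0.06  ]
top 0 encl 0
wrist 36617 encl ((0.5807107090950012, 0.024351980537176132), 0.06745824217796326)
plane [ 0.0072 -0.0006 -0.0125]
z~.1 pts 212 [0.5803 0.0254 0.06  ]
```

View pics/m4.png

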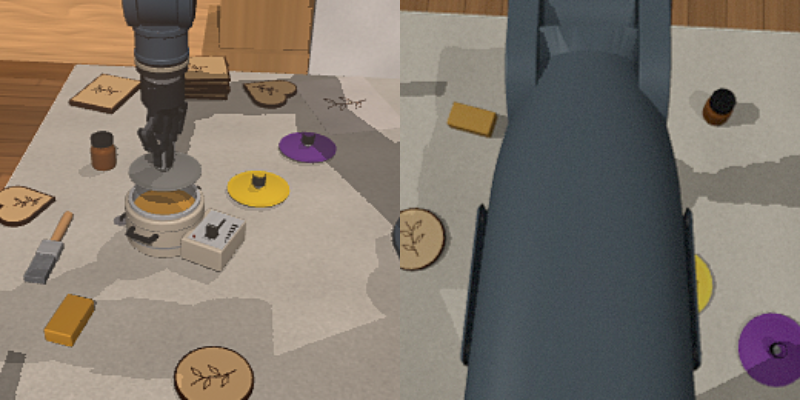

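```bash
python3 -m jog '0 0 0 -0.1 0.24 0 1;0 0 0 0 0 0.6 1;0 0 0 0 0 0.7 1;0 0 0 0 0 0.8 1;0 0 0 0 0 0.8 1;0 0 0 0 0 0.6 1;0 0 0 0 0 0.3 1;0 0 0 0 0 0 1' 50;python3 lid.py 5;python3 - <<'E'
import cv2,numpy as np
a=cv2.imread("pics/side5.png")[140:270,190:320];b=cv2.imread("pics/wrist5.png")
cv2.imwrite("pics/m5.png",np.hstack([cv2.resize(a,(400,400)),cv2.resize(b,(400,400))]))
E
```

```text
t: 10.7
eef_pos: [0.5824, 0.0247, 0.1322]
orientation: [-0.629, -3.078, 0.0]
contact_force: [0.4, -0.4, -2.9]
finger_gap: 0.0254
[0.5824 0.0247 0.1322] [-0.6292 -3.0777  0.0001] [ 0.3886 -0.4298 -2.9201] [-0.0596 -0.0323 -0.0405] 0.025391990752572483 [ 0.0424  0.418  -0.0032  1.1498  0.      0.4457]
side 715 encl ((0.5823818445205688, 0.02497922070324421), 0.06913069635629654)
plane [ 0.0011 -0.0035 -0.0111]
z~.1 pts 179 [0.5836 0.0247 0.06  ]
top 0 encl 0
wrist 36552 encl ((0.5828065276145935, 0.02613833360373974), 0.06733288615942001)
plane [ 0.0071 -0.0005 -0.0121]
z~.1 pts 193 [0.5797 0.0248 0.06  ]
```

View pics/m5.png

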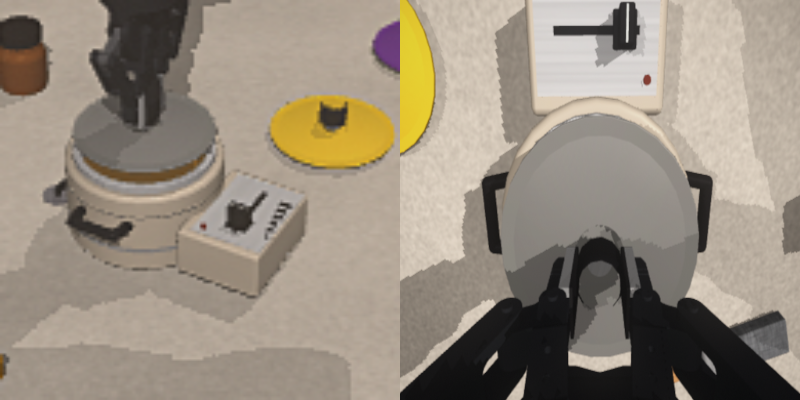

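```bash
python3 -m jog '0 0 0 0 0 0.2 1;0 0 0 0 0 0.2 1;0 0 0 0 0 0.2 1;0 0 0 0 0 0.2 1;0 0 0 0 0 0.2 1;0 0 0 0 0 0.1 1;0 0 0 0 0 0.1 1;0 0 0 0 0 0 1'
```

```text
t: 11.85
eef_pos: [0.5825, 0.0247, 0.1203]
orientation: [-0.629, -3.078, 0.0]
contact_force: [-0.6, -0.7, -2.4]
finger_gap: 0.0255
```

```bash
python3 -m jog '0 0 0 0 0 0.1 1;0 0 0 0 0 0.1 1;0 0 0 0 0 0.1 1;0 0 0 0 0 0 1;0 0 0 0 0 0 1;0 0 0 0 0 0 1;0 0 0 0 0 0 1;0 0 0 0 0 0 1'
```

```text
t: 12.85
eef_pos: [0.5825, 0.0247, 0.1173]
orientation: [0.629, 3.078, -0.0]
contact_force: [0.4, 0.2, -1.9]
finger_gap: 0.0262
```

No contact yet, which fits the expected seating at about 0.115 to 0.116.

```bash
python3 -m jog '0 0 0 0 0 0.05 1;0 0 0 0 0 0.05 1;0 0 0 0 0 0.05 1;0 0 0 0 0 0.05 1;0 0 0 0 0 0 1;0 0 0 0 0 0 1;0 0 0 0 0 0 1;0 0 0 0 0 0 1'
```

```text
t: 13.85
eef_pos: [0.5825, 0.0247, 0.1159]
orientation: [0.629, 3.077, 0.0]
contact_force: [-2.9, 0.7, 7.0]
finger_gap: 0.0259
```

```bash
python3 lid.py 6; python3 -m jog '0 0 0 0 0 0 0.65;0 0 0 0 0 0 0.6;0 0 0 0 0 0 0.55;0 0 0 0 0 0 0.5;0 0 0 0 0 0 0.45;0 0 0 0 0 0 0.4;0 0 0 0 0 0 0.3;0 0 0 0 0 0 0.3'; python3 lid.py 7;python3 - <<'E'
import cv2,numpy as np
a=cv2.imread("pics/side7.png")[140:270,190:320];b=cv2.imread("pics/wrist7.png")
cv2.imwrite("pics/m7.png",np.hstack([cv2.resize(a,(400,400)),cv2.resize(b,(400,400))]))
E
```

```text
[0.5825 0.0247 0.1159] [0.6291 3.0775 0.0002] [-2.857   0.6917  7.0478] [-0.0386  0.8253  0.0577] 0.025910308773726135 [ 0.0424  0.4266 -0.0325  1.1112 -0.      0.4457]
side 775 encl ((0.5815306305885315, 0.026331564411520958), 0.0698266550898552)
plane [ 0.0026 -0.0166 -0.0112]
z~.1 pts 483 [0.584  0.0236 0.06  ]
top 0 encl 0
wrist 37012 encl ((0.5831268429756165, 0.024952691048383713), 0.06852314621210098)
plane [ 0.0094 -0.0008 -0.0125]
z~.1 pts 30285 [0.5921 0.0217 0.06  ]
t: 15.0
eef_pos: [0.5825, 0.0247, 0.1153]
orientation: [-0.629, -3.078, -0.0]
contact_force: [0.1, 0.4, 0.5]
finger_gap: 0.0597
[0.5825 0.0247 0.1153] [-0.6293 -3.0779 -0.    ] [0.1217 0.4094 0.4736] [0.0408 0.0271 0.0115] 0.05965340251232052 [ 0.0424  0.4274 -0.0329  1.1105  0.      0.4457]
side 781 encl ((0.5823031663894653, 0.03010164201259613), 0.07131528109312057)
plane [ 0.0033 -0.02   -0.0107]
z~.1 pts 482 [0.585  0.0243 0.06  ]
top 0 encl 0
wrist 39989 encl ((0.5828438997268677, 0.025046877562999725), 0.06852328032255173)
plane [ 0.0088 -0.0001 -0.0119]
z~.1 pts 31575 [0.589 0.023 0.06 ]
```

View pics/m7.png

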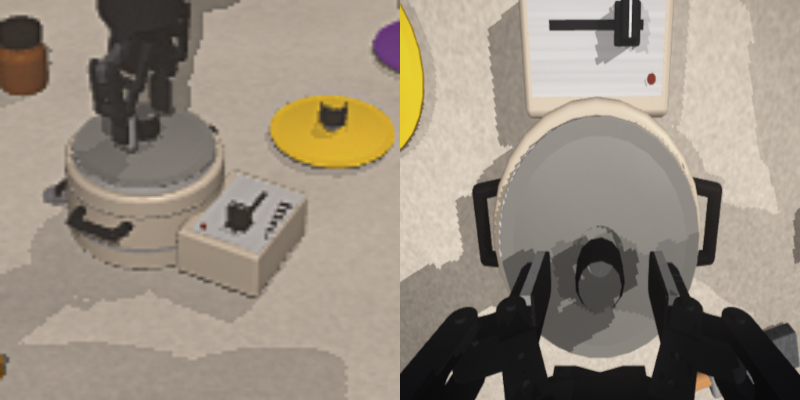

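```bash
python3 -m jog '0 0 0 0 0 -0.5 0.3;0 0 0 0 0 -1 0.3;0 0 0 0 0 -1.5 0.3;0 0 0 0 0 -2 0.3;0 0 0 0 0 -2 0.3;0 0 0 0 0 -2 0.3;0 0 0 0 0 -2 0.3;0 0 0 0 0 -1 0.3'; python3 - <<'E'
from h import *
np.set_printoptions(precision=4,suppress=True)
s=monitor.sense();print(s["eef_pos"],s["joint_positions"])
for n in("wrist","side"):
    c=capture(n);save(c,n+"8");P,r,q=cloud(c)
    d=np.hypot(P[:,0]-.5828,P[:,1]-.025)
    m=(d<.075)&(abs(P[:,2]-.104)<.008);y=np.ascontiguousarray(P[m][:,:2],np.float32);ci=cv2.minEnclosingCircle(y)
    print(n,m.sum(),ci,P[m][:,2].mean())
    d=np.hypot(P[:,0]-ci[0][0],P[:,1]-ci[0][1])
    m=(d<.064)&(d>.05)&(abs(P[:,2]-.104)<.01);A=np.c_[P[m][:,:2]-ci[0],np.ones(m.sum())];print("plane",np.linalg.lstsq(A,P[m][:,2],rcond=None)[0])
    for t in("heat_top","console"):
        for k in nets.pinpoint(t,n)[:1]:print(t,k["score"],k["centre"],world(c,*k["centre"],z=.082 if t=="heat_top" else .061))
    m=(abs(P[:,2]-.081)<.005)&(np.hypot(P[:,0]-.487,P[:,1]-.09)<.03);print("grip",m.sum(),P[m].mean(0),cv2.minAreaRect(np.ascontiguousarray(P[m][:,:2],np.float32)) )
    m=(abs(P[:,2]-.061)<.004)&(np.hypot(P[:,0]-.48,P[:,1]-.067)<.085);print("console",cv2.minAreaRect(np.ascontiguousarray(P[m][:,:2],np.float32)))
E
```

```text
t: 16.15
eef_pos: [0.583, 0.0247, 0.2372]
orientation: [0.629, 3.076, 0.001]
contact_force: [-0.1, 0.7, -0.1]
finger_gap: 0.0596
[0.583  0.0247 0.2372] [ 0.0424  0.3882  0.2191  1.3995 -0.      0.4457]
wrist 16944 ((0.5833501219749451, 0.025039779022336006), 0.06839035451412201) 0.10325422373107812
plane [-0.0013  0.0022  0.102 ]
heat_top 0.94 [47.5, 278.7] [0.49   0.0876 0.082 ]
console 0.88 [48.8, 250.8] [0.4796 0.0663 0.061 ]
grip 333 [0.4889 0.0874 0.0803] ((0.4887440800666809, 0.08733110874891281), (0.011053355410695076, 0.019594760611653328), 68.08846282958984)
console ((0.4855431616306305, 0.06545420736074448), (0.1080121397972107, 0.08151403069496155), 67.12405395507812)
side 993 ((0.5822282433509827, 0.025109145790338516), 0.06908845156431198) 0.10477352834156302
plane [ 0.0088 -0.0149  0.1037]
heat_top 0.51 [207.6, 264.5] [0.4966 0.0892 0.082 ]
console 0.69 [206.3, 271.9] [0.478  0.0543 0.061 ]
grip 31 [0.4879 0.0882 0.081 ] ((0.48912474513053894, 0.08701686561107635), (0.014650481753051281, 0.020581694319844246), 69.8606185913086)
console ((0.492830365896225, 0.0627722442150116), (0.11527623236179352, 0.09701535850763321), 66.94170379638672)
```

View pics/wrist8.png

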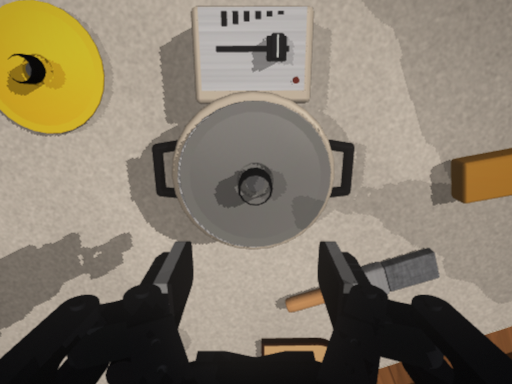

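```bash
python3 -m jog '0 0 0 2 0.4 0 0.4;0 0 0 3 0.55 0 0.5;0 0 0 3 0.55 0 0.6;0 0 0 2 0.35 0 0.6;0 0 0 1.1 0.2 2 0.6;0 0 0 0 0 3 0.6;0 0 0 0 0 3 0.6;0 0 0 0 0 2 0.6'; python3 - <<'E'
from h import *
np.set_printoptions(precision=4,suppress=True)
s=monitor.sense();print(s["eef_pos"],s["finger_gap"])
c=capture("wrist");save(c,"w9");P,r,q=cloud(c)
m=(abs(P[:,2]-.081)<.005)&(np.hypot(P[:,0]-.487,P[:,1]-.09)<.03);print("grip",m.sum(),P[m].mean(0) )
E
```

```text
t: 17.45
eef_pos: [0.4875, 0.087, 0.1335]
orientation: [-0.629, -3.076, 0.001]
contact_force: [0.5, 0.0, 0.3]
finger_gap: 0.0343
[0.4875 0.087  0.1335] 0.03425290425533148
grip 506 [0.4873 0.0877 0.0801]
```

View pics/w9.png

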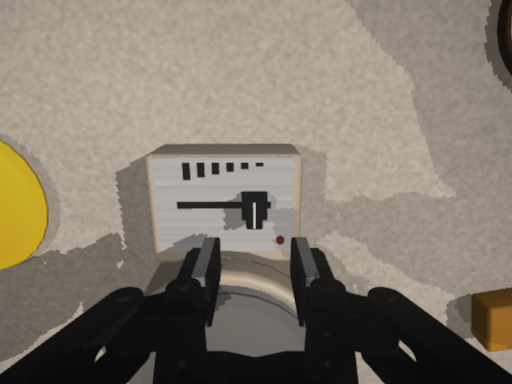

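```bash
python3 -m jog '0 0 0 0 0 1 0.6;0 0 0 0 0 1.5 0.6;0 0 0 0 0 1.5 0.6;0 0 0 0 0 1.2 0.6;0 0 0 0 0 0.8 0.6;0 0 0 0 0 0.5 0.6;0 0 0 0 0 0 0.6;0 0 0 0 0 0 0.6' 20; python3 -m jog '0 0 0 0 0 0 0.8;0 0 0 0 0 0 0.9;0 0 0 0 0 0 1;0 0 0 0 0 0 1;0 0 0 0 0 0 1;0 0 0 0 0 0 1;0 0 0 0 0 0 1;0 0 0 0 0 0 1' 25
```

```text
t: 18.5
eef_pos: [0.4887, 0.0872, 0.0706]
orientation: [0.629, 3.077, 0.0]
contact_force: [-0.3, -0.0, 0.4]
finger_gap: 0.0341
t: 19.5
eef_pos: [0.4887, 0.0871, 0.0707]
orientation: [0.629, 3.077, 0.0]
contact_force: [-2.1, -0.8, 5.8]
finger_gap: 0.0102
```

```bash
python3 -m jog '0 0 0 0 -0.3 0 1;0 0 0 0 -0.6 0 1;0 0 0 0 -0.8 0 1;0 0 0 0 -0.8 0 1;0 0 0 0 -0.8 0 1;0 0 0 0 -0.6 0 1;0 0 0 0 -0.4 0 1;0 0 0 0 0 0 1' 40; python3 -m jog '0 0 0 0 -0.1 0 1;0 0 0 0 -0.1 0 1;0 0 0 0 -0.1 0 1;0 0 0 0 -0.1 0 1;0 0 0 0 -0.1 0 1;0 0 0 0 -0.1 0 1;0 0 0 0 0 0 1;0 0 0 0 0 0 1' 40
```

```text
t: 20.5
eef_pos: [0.4718, 0.0473, 0.0707]
orientation: [0.63, 3.077, 0.0]
contact_force: [-0.6, -1.9, 7.0]
finger_gap: 0.0094
t: 21.5
eef_pos: [0.47, 0.0429, 0.0707]
orientation: [0.628, 3.077, 0.003]
contact_force: [2.2, 6.8, 3.0]
finger_gap: 0.0093
```

```bash
python3 -m jog '0 0 0 0 -0.05 0 1;0 0 0 0 -0.05 0 1;0 0 0 0 -0.05 0 1;0 0 0 0 0 0 1;0 0 0 0 0 0 1;0 0 0 0 0 0 1;0 0 0 0 0 0 1;0 0 0 0 0 0 1' 40; python3 - <<'E'
from h import *
c=capture("side");save(c,"s10");cv2.imwrite("pics/s10z.png",cv2.resize(cv2.imread("pics/s10.png")[140:270,190:340],None,fx=4,fy=4,interpolation=2))
E
```

```text
t: 22.5
eef_pos: [0.4699, 0.0427, 0.0708]
orientation: [0.627, 3.077, 0.008]
contact_force: [6.7, 17.8, -1.7]
finger_gap: 0.0095
```

View pics/s10z.png

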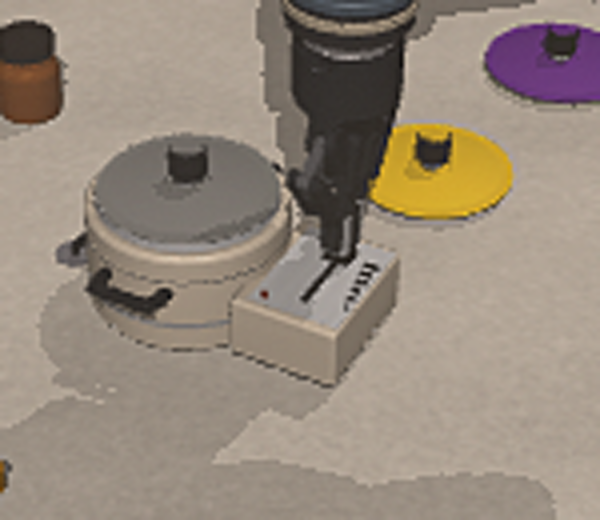

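```bash
python3 -m jog '0 0 0 0 0 0 0.8;0 0 0 0 0 0 0.6;0 0 0 0 0 0 0.6;0 0 0 0 0 0 0.6;0 0 0 0 0 -0.5 0.6;0 0 0 0 0 -2 0.6;0 0 0 0 0 -3 0.6;0 0 0 0 0 -3 0.6';python3 -m jog '0 0 0 0 0 -3 0.6;0 0 0 0 0 -3 0.6;0 0 0 0 0 -2 0.6;0 0 0 0 0 0 0.6;0 0 0 0 0 0 0.6;0 0 0 0 0 0 0.6;0 0 0 0 0 0 0.6;0 0 0 0 0 0 0.6'; python3 - <<'E'
from h import *
np.set_printoptions(precision=4,suppress=True)
c=capture("wrist");save(c,"w11");P,r,q=cloud(c)
m=(abs(P[:,2]-.081)<.005)&(np.hypot(P[:,0]-.475,P[:,1]-.06)<.045);print("grip",m.sum(),P[m].mean(0) )
c=capture("side");save(c,"s11");P,r,q=cloud(c)
d=np.hypot(P[:,0]-.5828,P[:,1]-.025)
m=(d<.064)&(d>.05)&(abs(P[:,2]-.104)<.01);A=np.c_[P[m][:,:2]-[.5828,.025],np.ones(m.sum())];print("plane",np.linalg.lstsq(A,P[m][:,2],rcond=None)[0])
b=cv2.imread("pics/w11.png");a=cv2.imread("pics/s11.png")[140:270,190:340]
cv2.imwrite("pics/m11.png",np.hstack([cv2.resize(a,(400,347)),cv2.resize(b,(400,347))]))
E
```

```text
t: 23.55
eef_pos: [0.4685, 0.0406, 0.1565]
orientation: [0.629, 3.078, -0.0]
contact_force: [0.3, 0.3, -0.3]
finger_gap: 0.0343
t: 24.55
eef_pos: [0.4685, 0.0407, 0.235]
orientation: [-0.629, -3.077, 0.0]
contact_force: [-0.5, -0.4, -0.5]
finger_gap: 0.0345
grip 395 [0.4854 0.046  0.0806]
plane [ 0.0048 -0.0126  0.1037]
```

View pics/m11.png

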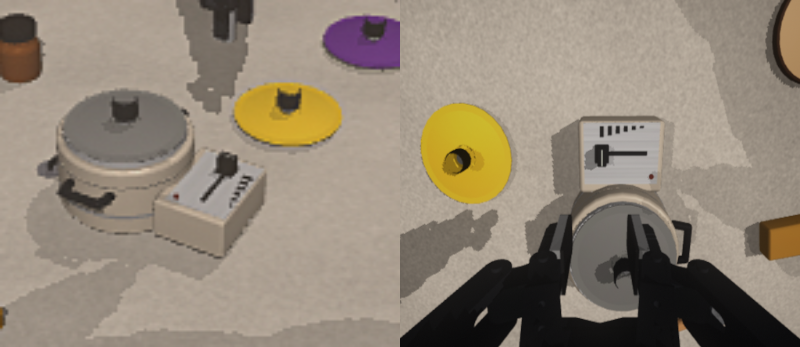

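```bash
python3 - <<'E'
from h import *
np.set_printoptions(precision=4,suppress=True)
c=capture("wrist");P,r,q=cloud(c)
m=(abs(P[:,2]-.081)<.004)&(np.hypot(P[:,0]-.47,P[:,1]-.042)<.018);g=P[m].mean(0);print("grip",m.sum(),g)
print("along -y from start", (g-[.4889,.0874,0])[:2]@[-.396,-.918])
m=(abs(P[:,2]-.061)<.003)&(np.hypot(P[:,0]-.48,P[:,1]-.067)<.085);print("console",cv2.minAreaRect(np.ascontiguousarray(P[m][:,:2],np.float32)))
for t in("heat_top","console"):
    k=nets.pinpoint(t,"wrist")[0];print(t,k["score"],world(c,*k["centre"],z=.082 if t=="heat_top" else .061))
E
```

```text
grip 247 [0.4697 0.0452 0.0803]
along -y from start 0.04639422996189316
console ((0.4922960102558136, 0.062087707221508026), (0.11374921351671219, 0.09756770730018616), 67.3443603515625)
heat_top 0.95 [0.4736 0.0428 0.082 ]
console 0.84 [0.4811 0.0666 0.061 ]
```

The selector held against a hard stop at 19 N, but measured travel is 46–48 mm rather than 50. I'll check it by pushing from the off side with closed fingers.

```bash
python3 -m jog '0 0 0 0 1.6 0 1;0 0 0 0 1.6 2 1;0 0 0 0 0 3 1;0 0 0 0 0 3 1;0 0 0 0 0 3 1;0 0 0 0 0 2 1;0 0 0 0 0 2 1;0 0 0 0 0 1.4 1'; python3 -m jog '0 0 0 0 -0.2 0 1;0 0 0 0 -0.2 0 1;0 0 0 0 -0.2 0 1;0 0 0 0 -0.1 0 1;0 0 0 0 -0.1 0 1;0 0 0 0 0 0 1;0 0 0 0 0 0 1;0 0 0 0 0 0 1'; python3 - <<'E'
from h import *
c=capture("side");save(c,"s12");cv2.imwrite("pics/s12z.png",cv2.resize(cv2.imread("pics/s12.png")[140:270,190:340],None,fx=4,fy=4,interpolation=2))
E
```

```text
t: 25.8
eef_pos: [0.4812, 0.0707, 0.0704]
orientation: [-0.629, -3.078, 0.0]
contact_force: [0.1, 0.1, 1.2]
finger_gap: 0.0
t: 26.8
eef_pos: [0.4781, 0.0627, 0.0713]
orientation: [0.629, 3.078, -0.0]
contact_force: [-0.7, 0.1, -0.4]
finger_gap: -0.0003
```

View pics/s12z.png

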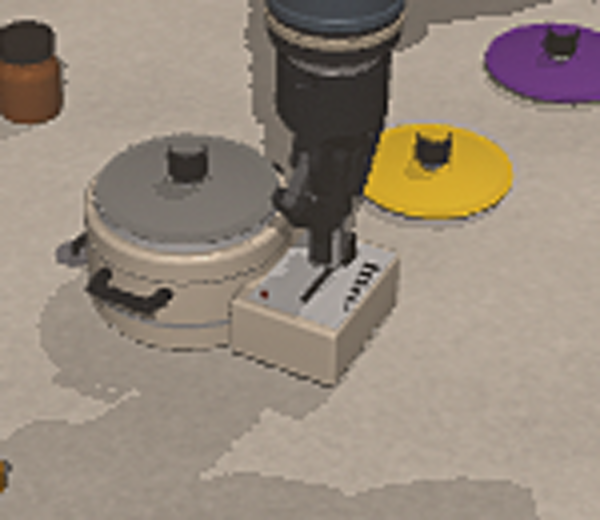

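No contact yet; I'll keep going in small steps.

```bash
python3 -m jog '0 0 0 0 -0.1 0 1;0 0 0 0 -0.1 0 1;0 0 0 0 -0.1 0 1;0 0 0 0 0 0 1;0 0 0 0 0 0 1;0 0 0 0 0 0 1;0 0 0 0 0 0 1;0 0 0 0 0 0 1'; python3 -m jog '0 0 0 0 -0.1 0 1;0 0 0 0 -0.1 0 1;0 0 0 0 0 0 1;0 0 0 0 0 0 1;0 0 0 0 0 0 1;0 0 0 0 0 0 1;0 0 0 0 0 0 1;0 0 0 0 0 0 1'
```

```text
t: 27.85
eef_pos: [0.4769, 0.06, 0.0713]
orientation: [0.629, 3.078, 0.0]
contact_force: [0.4, 2.9, -0.2]
finger_gap: -0.0003
t: 28.85
eef_pos: [0.4767, 0.0594, 0.0714]
orientation: [0.628, 3.078, 0.004]
contact_force: [4.5, 13.0, -4.1]
finger_gap: -0.0002
```

```bash
python3 -m jog '0 0 0 0 -0.1 0 1;0 0 0 0 0 0 1;0 0 0 0 0 0 1;0 0 0 0 0 0 1;0 0 0 0 0 0 1;0 0 0 0 0 0 1;0 0 0 0 0 0 1;0 0 0 0 0 0 1'; python3 -m jog '0 0 0 0 0.3 0 1;0 0 0 0 0.4 0 1;0 0 0 0 0.5 0 1;0 0 0 0 0 -1 1;0 0 0 0 0 -3 1;0 0 0 0 0 -4 1;0 0 0 0 0 -4 1;0 0 0 0 0 -4 1'; python3 -m jog '0 0 0 0 0 0 1;0 0 0 0 0 0 1;0 0 0 0 0 0 1;0 0 0 0 0 0 1;0 0 0 0 0 0 1;0 0 0 0 0 0 1;0 0 0 0 0 0 1;0 0 0 0 0 0 1'; python3 - <<'E'
from h import *
np.set_printoptions(precision=4,suppress=True)
c=capture("wrist");save(c,"w13");P,r,q=cloud(c)
m=(abs(P[:,2]-.081)<.004)&(np.hypot(P[:,0]-.47,P[:,1]-.042)<.018);g=P[m].mean(0);print("grip",m.sum(),g)
c=capture("side");save(c,"s13")
b=cv2.imread("pics/w13.png");a=cv2.imread("pics/s13.png")[140:270,190:340]
cv2.imwrite("pics/m13.png",np.hstack([cv2.resize(a,(400,347)),cv2.resize(b,(400,347))]))
E
```

```text
t: 29.85
eef_pos: [0.4766, 0.0591, 0.0715]
orientation: [0.627, 3.078, 0.007]
contact_force: [5.6, 17.8, -5.8]
finger_gap: -0.0
t: 30.85
eef_pos: [0.4802, 0.0681, 0.2334]
orientation: [0.629, 3.077, 0.0]
contact_force: [1.1, -0.6, 0.4]
finger_gap: 0.0002
t: 31.85
eef_pos: [0.4805, 0.0682, 0.2313]
orientation: [0.629, 3.078, 0.0]
contact_force: [0.3, 0.6, 0.3]
finger_gap: -0.0002
grip 248 [0.4698 0.0453 0.0802]
```

View pics/m13.png

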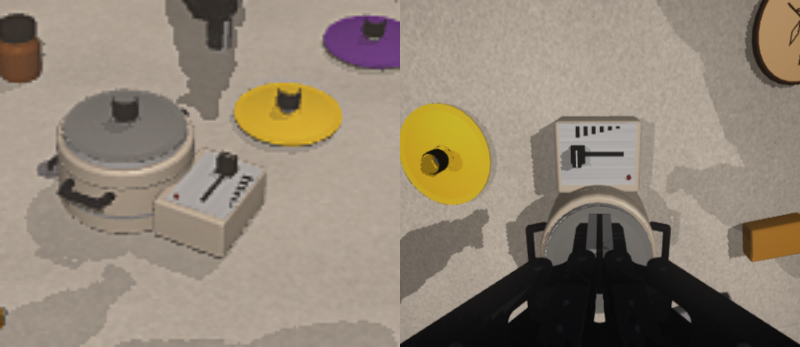

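The grip did not move under the second push, so it is on its stop at the long-bar end. The lid is seated and the arm is clear.

```bash
python3 -c "
from cell import env
print(env.hand_in())"
```

```text
the job is handed in; nothing more can be done
None
```

I lowered the grey metal lid onto the warmer by its knob, let go once it touched, then slid the heat selector to the long-bar end. The job was handed in at about 32 s, with the arm clear of everything.

- **Lid:** after release the wrist camera showed it level to about 0.15°. Its flange was at 102–103 mm (103 expected) and within about 1 mm of the rim's estimated centre. The side camera's fit showed about 1° of tilt, but that view is coarse and showed a similar tilt just before release, so I trusted the wrist view.
- **Selector:** the measured travel was 46–48 mm rather than the full 50 mm. To check, I pushed it again with closed fingers at about 19 N; it did not move, and the pictures show it at the end with the longest bar. I put the shortfall down to measurement error or the selector starting slightly off its off stop.
- **Bystanders:** I touched none of them, nor the yellow and purple lids. The later pictures show no sign of disturbance, but I did not re-measure their positions.

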